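Flip the wide rocker with the stylus

ROBOT

A 6-joint arm with a two-finger parallel gripper is mounted at the origin on a cart in front of the work surface, level with it; the furniture and walls round the work are solid. World frame = base frame: x ahead of the robot, y to its left, z up, the work surface at z = 0. Lengths are in m, angles in rad, forces in N, time in s.
With the tool pointing down it reaches from about 0.35 to 0.975 m from the base axis. Payload 17.4 kg.
Tool frame: the origin (TCP) lies on the centre line of the jaws, within the pads' length; the fingertips stand 11 mm ahead of it and the grasp point (between the pads) lies 8 mm behind it (tips_ahead is the distance from the TCP to the fingertips, in m); z points along the fingers, y is the direction in which the jaws open and shut (so a half turn about z gives the same grasp; the last joint's range is limited). The gripper opens to 85 mm and grips with 20 to 120 N. Pads are 22 mm wide; open, the fingers measure 114 mm over their backs; the gripper's body (76 mm by 85 mm) begins 54 mm behind the grasp point. The pads swing forward as they close: fully open they stand 13 mm farther back than shut.
Start: joints at [-1.169, 0.116, 1.442, -0, 1.584, -0.038], TCP at [0.287, -0.611, 0.242] pointing down, gripper open.
Joint ranges: [-2.83, 2.83], [-0.83, 2.19], [0.07, 2.5], [-1.14, 4.28], [0.01, 3], [-2.97, 2.97]. Speed limits (rad/s): [1.89, 1.89, 2.22, 3.14, 3.14, 3.14].

INTERFACE

Orientations are given as a unit quaternion [w, x, y, z].
In Python, from workcell import get_obs, capture, calibration, finish_job, tips_ahead gives the robot as it stands.
- The arm moves only by the shell command python3 -m creep 'ROWS' [FORCE]. ROWS is JSON, a list of rows, each an object of numbers: "grip": the opening in per cent of the stroke, from 0 (shut) to 100 (fully open); "dx", "dy", "dz": the shift along the world's x, y, z in mm; "wx", "wy", "wz": the turn, a rotation vector about the world's x, y, z in rad. In form: [{"grip": .., "dx": .., "dy": .., "dz": .., "wx": .., "wy": .., "wz": ..}, ...]. A call has 1 to 20 rows; each row is the pose to reach, as a shift and turn from the pose commanded when the call began; what a row does not reach only later rows make up. A row lasts 1/8 s, in which the tool goes at most 62.5 mm and 10.7 degrees, less where a joint would pass 70% of its speed; a pose out of reach is approached as far as the arm can. A call with a gripper value outside its range is refused whole. The fingers move at their own pace and stop on an object; FORCE is the grip in N (left out, the last holds). Time passes only in rows, so rows that repeat a pose let the fingers close. It gives the time, the measured TCP pose, the force and the opening at its end, in the units of the state.
- get_obs(): the state, without advancing time (a new reading comes with each control period).
- capture(name): name is "scene" or "top" or "wrist"; returns (picture, depth): 420x560x3 uint8, red, green, blue; 420x560 float32, m along the optical axis (not along the pixel's ray), 0 where there is no reading.
- calibration(name): a dict with "vfov" (degrees; the focal length in pixels is half the picture's height over the tangent of half this angle, whatever the lens; pixels are square), "cx", "cy" (the principal point, pixels), "pose" (4x4, takes a point from camera to world coordinates). Camera axes: x right, y down, z forward; pixel columns grow to the right and rows downward; lengths in m; the calibration is good to about 2 mm. A picture is of the moment at which its call begins: read the wrist's pose just before it. calibration takes no time and is no camera call; for the wrist camera it gives the pose at the moment of the call.
- finish_job(): hands the job in, once; it reports no verdict.
The state is a dict: "clock": time; "q": joint angles; "qd": joint speeds; "joint_torque": joint torques, N m; "position": TCP position; "ee_rot": TCP orientation; "contact_force": force on the tool from outside, world axes, zero at the start; "moment": the same for the moment, N m; "width": finger opening in m.
Only numpy, scipy, OpenCV 4.12 (cv2) and the standard library are available. Lean on these libraries where they do the work, as an engineer would, in place of code of your own. Each camera call takes 0.05 s, during which the arm holds its last target.

TASK

Take the wooden-handled stylus from its stand and use its tip to flip the wide rocker in the switch bank: press the raised end, on the side away from the robot, right down. Leave the three slim rockers as they are, then put the stylus back upright in its stand.

Things in the scene. Friction and masses are not known exactly. Their poses are not given: they have to be found in the camera images.
- switch_bank: Low grey housing fixed to the table, 90 (x) x 150 (y) x 30 mm high, with a well in its top holding four white rockers side by side along y at 30 mm spacing: one wide (26 mm), three slim (14 mm), in any order. Origin: centre of its underside, on the table. z up, y along the row; x points to the side away from the robot.
- wide_rocker_far (a point): Spot to press on the wide rocker: on top of its far half (bank's +x side), midway across, 16 mm from the pivot line. The rocker is 26 x 52 mm, a shallow V in profile, pivoting at mid-length about the bank's y axis, 31 mm above the table. The spot starts raised, at about 38 mm, and is at 31 mm, flat, when fully down (the near half then stands up). The frame tips with the rocker.
- wide_rocker (a joint): Tip angle of the wide rocker, rad: -0.24 is far end up (start, or nearly), +0.24 is far end fully down, against its stop. About 1.3 N at the spot moves it; it stays where it is left.
- slim_rocker_a (a joint): Tip angle of a slim rocker, same meaning; starts with its far end down (about +0.24). To be left alone.
- slim_rocker_b (a joint): Tip angle of another slim rocker; starts with its far end up (about -0.24). To be left alone.
- slim_rocker_c (a joint): Tip angle of the third slim rocker; starts with its far end up (about -0.24). To be left alone.
- stylus_grip (a point): Centre of the stylus's handle: dark wood, 20 x 20 mm square, 55 mm long, upright, tip down. x and y are square to its flat sides, z points up, away from the tip. Below it a 32 mm round collar, 6 mm thick (underside 33.5 mm below this point), then a straight 10 mm round steel shank to the blunt tip, 93.5 mm below this point. 121 mm long in all, 35 to 70 g.
- stylus_tip (a point): Middle of the flat tip of the stylus's shank, 93.5 mm below the handle centre along the stylus. z axis as the stylus.
- stylus_stand: Wooden block fixed to the table, 60 x 60 mm, 64 mm high, with an upright 20 mm through hole in its middle. The stylus's shank hangs in the hole and its collar rests on the block's top, the tip then 4 mm above the table. Origin: centre of its underside.
Mind the look-alikes: they are no part of the job. Of the things shaped like the part that bears stylus_grip, the dark wooden one is meant.

How it is judged:
By the outcome, as a careful person would: the job done as asked, in the order asked, and still so for the second after the job is handed in, with the robot touching nothing.
It also fails if it takes over 40 s, if anything falls off the work surface, if the arm or the gripper's body presses on something with over 40 N, if the wrist force passes 120 N, or if a joint passes its speed limit or range.

## Working session

There is one attempt and no reset: what is moved stays moved. The work goes in short steps, Python scripts to look and compute and a shell command to move; the robot and the scene stay as the last step left them, time stands still between calls to the robot, and variables do not carry over. Pictures are saved under pics/ and viewed, and the job is handed in when it is done.

```bash
mkdir -p pics; ls; python3 - <<'E'
from workcell import *
import cv2
print(get_obs()); print(tips_ahead if not callable(tips_ahead) else tips_ahead())
for n in ("scene","top"):
    p,d=capture(n); cv2.imwrite(f"pics/{n}0.png",p[:,:,::-1]); import numpy as np; np.savez(f"{n}0.npz",p=p,d=d); print(n,calibration(n))
E
```

```text
pics
{'clock': 0.0, 'q': array([-1.16878985e+00,  1.16520294e-01,  1.44228227e+00, -5.03521041e-06,
        1.58400968e+00, -3.77881991e-02]), 'qd': array([ 2.16127288e-04,  5.46787681e-04,  1.02430520e-03,  6.25678096e-04,
        4.72833211e-05, -3.24871943e-04]), 'joint_torque': array([ 5.97442893e-03, -7.31974125e+01, -6.32497287e+01,  2.39471574e-04,
        5.97318605e-03, -9.81461585e-05]), 'position': array([ 0.28730992, -0.6105988 ,  0.24152847]), 'ee_rot': array([-5.99255028e-04,  9.75919673e-01,  2.18129364e-01, -1.12912157e-04]), 'contact_force': array([ 0.38455336,  0.48910804, -0.27870227]), 'moment': array([ 0.04767909,  0.01039925, -0.01104379]), 'width': 0.08532984982461604}
0.011
scene {'vfov': 48.85354871893524, 'cx': 275.75807572769776, 'cy': 214.929550644577, 'pose': array([[ 0.46298089, -0.52047257,  0.71746568, -0.09057606],
       [-0.88621371, -0.25669824,  0.38565695, -0.57588319],
       [-0.01655169, -0.81437971, -0.5800963 ,  0.58862268],
       [ 0.        ,  0.        ,  0.        ,  1.        ]])}
top {'vfov': 43.65540159318536, 'cx': 274.5476328972453, 'cy': 218.43525581431072, 'pose': array([[ 0.01973462, -0.98929781,  0.14456966,  0.38883429],
       [-0.99908517, -0.0140262 ,  0.04039902, -0.25053963],
       [-0.0379389 , -0.14523466, -0.98866958,  0.92689522],
       [ 0.        ,  0.        ,  0.        ,  1.        ]])}
```

View pics/scene0.png

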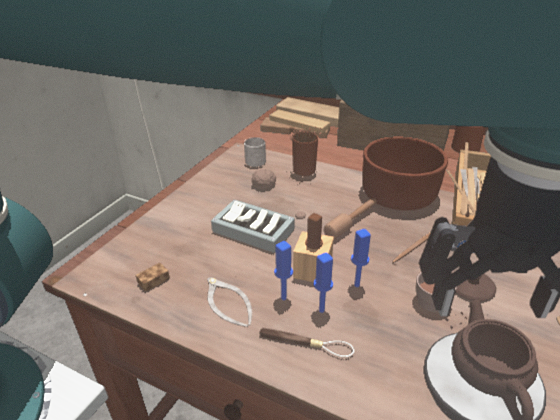

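View pics/top0.png

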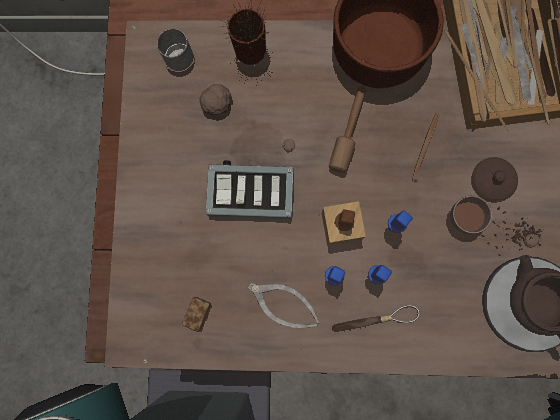

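The scene view shows the dark handle at (315,230) in the wooden stand, and the bank at (253,225). In the top view the bank is at (250,190) with the wide rocker leftmost (about (224,190)). The stand is at (344,222), with three blue decoys around it at (400,222), (335,275) and (379,273).

```bash
cat > h.py <<'E'
import numpy as np, cv2
from workcell import *
def K(c): f=210/np.tan(np.radians(c['vfov'])/2); return f,c['cx'],c['cy']
def ray(c,uv,z):
    f,cx,cy=K(c); P=c['pose']; uv=np.atleast_2d(np.asarray(uv,float))
    d=np.c_[(uv[:,0]-cx)/f,(uv[:,1]-cy)/f,np.ones(len(uv))]@P[:3,:3].T
    t=(z-P[2,3])/d[:,2]; return P[:3,3]+t[:,None]*d
def cloud(c,D):
    f,cx,cy=K(c); v,u=np.mgrid[:D.shape[0],:D.shape[1]]
    X=np.stack([(u-cx)/f*D,(v-cy)/f*D,D],-1); return X@c['pose'][:3,:3].T+c['pose'][:3,3]
def proj(c,X):
    f,cx,cy=K(c); P=np.linalg.inv(c['pose']); Y=np.atleast_2d(X)@P[:3,:3].T+P[:3,3]
    return np.c_[Y[:,0]/Y[:,2]*f+cx,Y[:,1]/Y[:,2]*f+cy]
E
python3 - <<'E'
from h import *
Z=np.load('top0.npz');p,D=Z['p'],Z['d'];c=calibration('top');W=cloud(c,D)
for n,uv in dict(bankrim=(250,168),rocker=(224,180),handle=(346,214),stand=(330,235),table=(300,300)).items(): print(n,W[uv[1],uv[0]].round(4))
cv2.imwrite('pics/z1.png',cv2.resize(p[150:300,190:430,::-1],None,fx=3.3,fy=3.3,interpolation=cv2.INTER_CUBIC))
Z=np.load('scene0.npz');p2=Z['p']
cv2.imwrite('pics/z2.png',cv2.resize(p2[180:330,190:390,::-1],None,fx=4,fy=4,interpolation=cv2.INTER_CUBIC))
hsv=cv2.cvtColor(p,cv2.COLOR_RGB2HSV)
# stand top by height
m=((W[...,2]>.052)&(W[...,2]<.072)).astype(np.uint8); m[:,:300]=0;m[:180]=0;m[260:]=0;m[:,385:]=0
def rect(m,z,name):
    cs,_=cv2.findContours(m,cv2.RETR_EXTERNAL,cv2.CHAIN_APPROX_NONE); k=max(cs,key=cv2.contourArea)
    X=ray(c,k[:,0],z)[:,:2]; r=cv2.minAreaRect((X*1000).astype(np.float32)); print(name,r, len(k)); print(cv2.boxPoints(r).round(1).tolist())
rect(m,.064,'stand')
m=((W[...,2]>.020)&(W[...,2]<.05)).astype(np.uint8); m[:,:195]=0;m[:155]=0;m[225:]=0;m[:,305:]=0
rect(m,.03,'bank')
m=((W[...,2]>.118)&(W[...,2]<.14)).astype(np.uint8); m[:,:325]=0;m[:190]=0;m[260:]=0;m[:,370:]=0
print(W[m>0].mean(0),m.sum()); rect(m,.125,'handle')
E
```

```text
bankrim [ 0.6087 -0.169   0.031 ]
rocker [ 0.5849 -0.125   0.039 ]
handle [ 0.5144 -0.3277  0.1262]
stand [ 0.4888 -0.3074  0.0633]
table [ 0.3812 -0.2599  0.0004]
stand ((511.0344543457031, -329.8829040527344), (60.81145095825195, 60.95829772949219), 10.370777130126953) 141
[[475.6000061035156, -305.3999938964844], [486.6000061035156, -365.29998779296875], [546.4000244140625, -354.3999938964844], [535.5, -294.3999938964844]]
bank ((568.3809204101562, -168.63555908203125), (149.8706817626953, 90.97425079345703), 88.89060974121094) 266
[[521.5, -242.6999969482422], [612.4000244140625, -244.39999389648438], [615.2999877929688, -94.5999984741211], [524.4000244140625, -92.80000305175781]]
[ 0.51102297 -0.32987906  0.12451967] 169
handle ((511.0780944824219, -329.72052001953125), (20.073318481445312, 20.25069808959961), 78.78266906738281) 44
[[499.20001220703125, -337.6000061035156], [519.0999755859375, -341.5], [523.0, -321.79998779296875], [503.1000061035156, -317.8999938964844]]
```

```bash
python3 -m creep --help 2>&1 | head
```

```text
invalid input: not JSON, or not a number
```

View pics/z1.png

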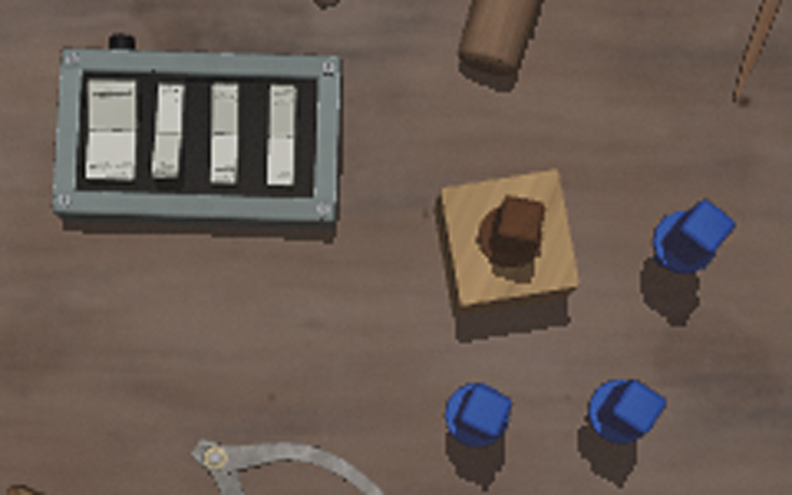

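View pics/z2.png

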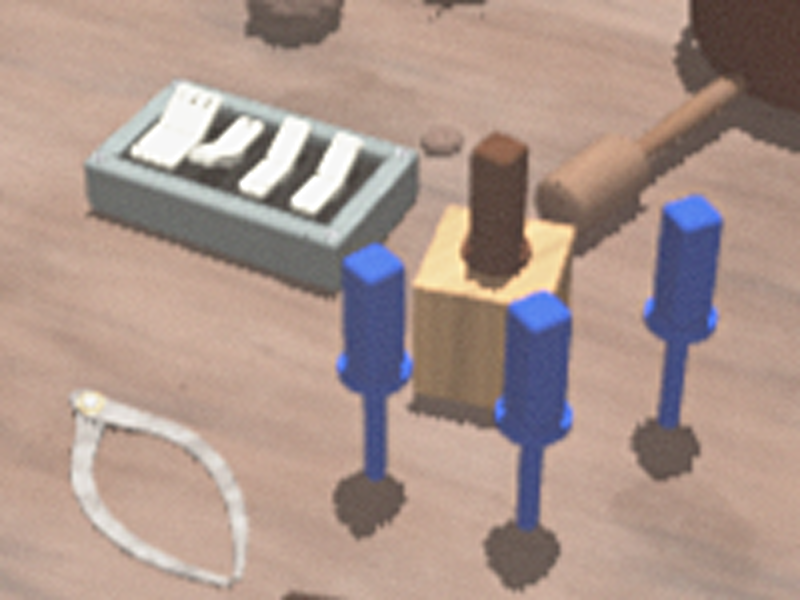

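The measurements agree with the given sizes. The stand is 60.8×61 mm, the handle top is 20×20 mm at z≈0.125, and the bank is 150×91 mm. I'll check the rocker spot and blue decoys before moving.

```bash
python3 - <<'E'
from h import *
Z=np.load('top0.npz');p,D=Z['p'],Z['d'];c=calibration('top');W=cloud(c,D)
hsv=cv2.cvtColor(p,cv2.COLOR_RGB2HSV)
m=((hsv[...,1]<50)&(hsv[...,2]>140)).astype(np.uint8); m[:170]=0;m[212:]=0;m[:,:212]=0;m[:,285:]=0
n,l,s,ce=cv2.connectedComponentsWithStats(m)
for i in range(1,n):
    if s[i,4]>30:
        X=ray(c,ce[i],.034)[0]; k=np.argwhere(l==i); r=cv2.minAreaRect((ray(c,k[:,::-1],.034)[:,:2]*1000).astype(np.float32)); print(s[i],X.round(4),r)
b=(hsv[...,0]>105)&(hsv[...,0]<130)&(hsv[...,1]>120)
n,l,s,ce=cv2.connectedComponentsWithStats(b.astype(np.uint8))
for i in range(1,n):
    if s[i,4]>60:
        q=W[l==i]; t=q[q[:,2]>np.percentile(q[:,2],60)]; print('blue',t.mean(0).round(3),q[:,2].max().round(3))
bx=np.array([.9998,-.0193,0]);by=np.array([.0193,.9998,0]); print(np.array([.5684,-.1686,.031])+.045*by+.016*bx)
# height grid along wide rocker
C=np.array([.5684,-.1686,.031])+.045*by
for x in range(-24,25,4):
    u=proj(c,C+bx*x/1000+[0,0,.004])[0].round().astype(int); print(x,W[u[1],u[0]].round(4))
E
```

```text
[216 175  15  29 391] [ 0.569  -0.1238  0.034 ] ((570.09619140625, -123.11080932617188), (50.187286376953125, 24.47384262084961), 1.8418089151382446)
[236 176  10  28 194] [ 0.5703 -0.1535  0.034 ] ((569.751953125, -153.70480346679688), (13.09537124633789, 48.48594284057617), 86.36863708496094)
[254 176   8  29 205] [ 0.5691 -0.1837  0.034 ] ((569.0490112304688, -183.38182067871094), (49.72189712524414, 12.242024421691895), 1.3471347093582153)
[271 176   8  30 219] [ 0.5672 -0.2135  0.034 ] ((568.5131225585938, -213.00405883789062), (51.358280181884766, 12.1531982421875), 1.076740026473999)
blue [ 0.508 -0.415  0.134] 0.927
blue [ 0.426 -0.384  0.122] 0.125
blue [ 0.423 -0.314  0.122] 0.125
[ 0.5852653 -0.1239178  0.031    ]
-24 [ 0.5456 -0.1219  0.0318]
-20 [ 0.5496 -0.1232  0.0294]
-16 [ 0.5552 -0.1227  0.0277]
-12 [ 0.558  -0.1232  0.032 ]
-8 [ 0.5618 -0.1229  0.0307]
-4 [ 0.5654 -0.1227  0.0301]
0 [ 0.5705 -0.1228  0.0316]
4 [ 0.5734 -0.1231  0.0348]
8 [ 0.5778 -0.1224  0.0306]
12 [ 0.5799 -0.125   0.0377]
16 [ 0.5849 -0.125   0.039 ]
20 [ 0.5885 -0.1249  0.039 ]
24 [ 0.5907 -0.1256  0.045 ]
```

```bash
python3 -m creep '[{"grip":65,"dx":37,"dy":47,"dz":0,"wz":0.15},{"grip":65,"dx":75,"dy":94,"wz":0.31},{"grip":65,"dx":112,"dy":141,"wz":0.47},{"grip":65,"dx":150,"dy":188,"wz":0.62},{"grip":65,"dx":187,"dy":235,"wz":0.78},{"grip":65,"dx":224,"dy":281,"wz":0.937},{"grip":65,"dx":224,"dy":281,"wz":0.937},{"grip":65,"dx":224,"dy":281,"wz":0.937},{"grip":65,"dx":224,"dy":281,"wz":0.937}]' 60
```

```text
$[0]: bad value
```

Row 0 was refused, most likely because it left out some fields, so I'll give them all.

```bash
python3 -m creep '[{"grip":65,"dx":37,"dy":47,"dz":0,"wx":0,"wy":0,"wz":0.15},{"grip":65,"dx":75,"dy":94,"dz":0,"wx":0,"wy":0,"wz":0.31},{"grip":65,"dx":112,"dy":141,"dz":0,"wx":0,"wy":0,"wz":0.47},{"grip":65,"dx":150,"dy":188,"dz":0,"wx":0,"wy":0,"wz":0.62},{"grip":65,"dx":187,"dy":235,"dz":0,"wx":0,"wy":0,"wz":0.78},{"grip":65,"dx":224,"dy":281,"dz":0,"wx":0,"wy":0,"wz":0.937},{"grip":65,"dx":224,"dy":281,"dz":0,"wx":0,"wy":0,"wz":0.937},{"grip":65,"dx":224,"dy":281,"dz":0,"wx":0,"wy":0,"wz":0.937},{"grip":65,"dx":224,"dy":281,"dz":0,"wx":0,"wy":0,"wz":0.937}]' 60; python3 -c "
from workcell import *
o=get_obs();print(o);print(tips_ahead() if callable(tips_ahead) else tips_ahead)"
```

```text
clock: 1.23
position: [0.5107, -0.3307, 0.2422]
ee_rot: [-0.0, 0.773, 0.635, -0.0]
contact_force: [-1.0, -0.2, 0.6]
width: 0.0553
{'clock': 1.225, 'q': array([-6.16408071e-01, -2.82687156e-02,  1.59077907e+00, -1.56918754e-04,
        1.57931882e+00, -4.20401658e-01]), 'qd': array([-0.00252049, -0.00095063, -0.00155484,  0.00242158,  0.00050689,
       -0.00021751]), 'joint_torque': array([ 1.09782122e+00, -6.07797217e+01, -6.31889963e+01,  2.82346905e-02,
        3.06112430e-03,  4.98871450e-03]), 'position': array([ 0.51073369, -0.33065702,  0.24215887]), 'ee_rot': array([-9.33707426e-05,  7.72902014e-01,  6.34525380e-01, -1.06877673e-04]), 'contact_force': array([-0.96369518, -0.21162965,  0.56901323]), 'moment': array([-0.02222294, -0.02035314, -0.00897637]), 'width': 0.05527246538190197}
0.011
```

```bash
python3 - <<'E'
from h import *
c=calibration('wrist');p,D=capture('wrist');cv2.imwrite('pics/w1.png',p[:,:,::-1]);np.savez('w1.npz',p=p,d=D)
W=cloud(c,D)
print(c['pose'].round(3))
o=get_obs();P=o['position']
m=((W[...,2]>.115)&(W[...,2]<.135)&(np.hypot(W[...,0]-.511,W[...,1]+.33)<.03)).astype(np.uint8)
cs,_=cv2.findContours(m,cv2.RETR_EXTERNAL,cv2.CHAIN_APPROX_NONE)
if cs:
    k=max(cs,key=cv2.contourArea); print(cv2.minAreaRect((ray(c,k[:,0],.125)[:,:2]*1000).astype(np.float32)),len(k))
E
```

```text
[[ 0.981 -0.185 -0.06   0.527]
 [-0.195 -0.934 -0.3   -0.254]
 [-0.     0.306 -0.952  0.373]
 [ 0.     0.     0.     1.   ]]
((513.6820068359375, -327.36907958984375), (20.6025333404541, 19.71037483215332), 78.79005432128906) 100
```

View pics/w1.png

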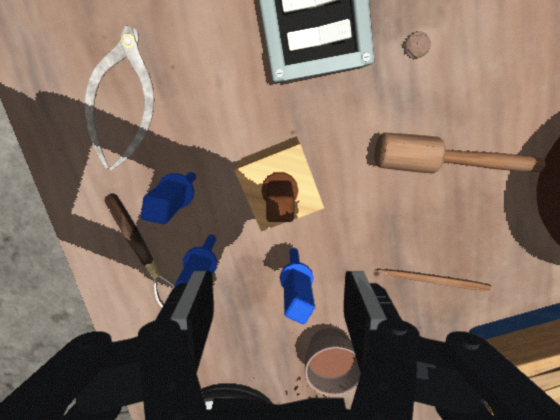

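The wrist view shows the handle centred between the jaws' plane, about 2 mm from the top-view value. I'll aim at the average, (512,-328.5). The fingers clear the blue decoys, so I'll descend and grip.

```bash
python3 -m creep '[{"grip":65,"dx":1,"dy":2,"dz":-40,"wx":0,"wy":0,"wz":0},{"grip":65,"dx":1,"dy":2,"dz":-80,"wx":0,"wy":0,"wz":0},{"grip":65,"dx":1,"dy":2,"dz":-115,"wx":0,"wy":0,"wz":0},{"grip":65,"dx":1,"dy":2,"dz":-135,"wx":0,"wy":0,"wz":0},{"grip":65,"dx":1,"dy":2,"dz":-146,"wx":0,"wy":0,"wz":0},{"grip":65,"dx":1,"dy":2,"dz":-146,"wx":0,"wy":0,"wz":0},{"grip":65,"dx":1,"dy":2,"dz":-146,"wx":0,"wy":0,"wz":0}]'; python3 - <<'E'
from h import *
for n in ('scene','wrist'):
    p,D=capture(n); cv2.imwrite(f'pics/{n}2.png',p[:,:,::-1])
E
```

```text
clock: 2.15
position: [0.5128, -0.3282, 0.0976]
ee_rot: [0.001, 0.772, 0.635, 0.0]
contact_force: [0.3, 1.1, -0.4]
width: 0.0552
```

View pics/wrist2.png

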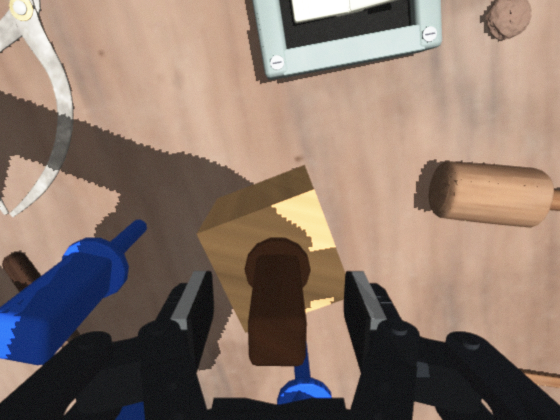

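View pics/scene2.png

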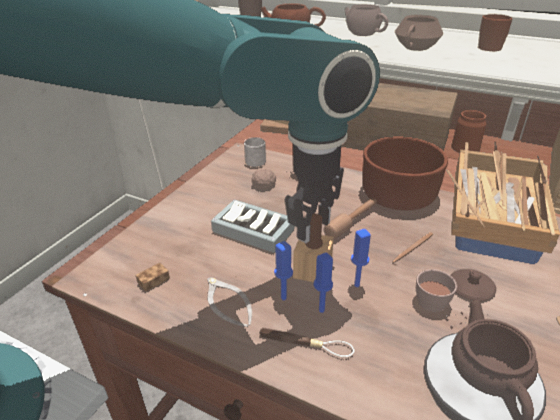

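The handle (278,320) sits centred between the pads (200 and 358) and the tool clears the decoys. Closing now.

```bash
python3 -m creep '[{"grip":10,"dx":0,"dy":0,"dz":0,"wx":0,"wy":0,"wz":0},{"grip":10,"dx":0,"dy":0,"dz":0,"wx":0,"wy":0,"wz":0},{"grip":10,"dx":0,"dy":0,"dz":0,"wx":0,"wy":0,"wz":0},{"grip":10,"dx":0,"dy":0,"dz":0,"wx":0,"wy":0,"wz":0},{"grip":10,"dx":0,"dy":0,"dz":0,"wx":0,"wy":0,"wz":0},{"grip":10,"dx":0,"dy":0,"dz":0,"wx":0,"wy":0,"wz":0}]' 60; python3 - <<'E'
from h import *
p,D=capture('wrist'); cv2.imwrite(f'pics/wrist3.png',p[:,:,::-1]); print(get_obs()['width'],get_obs()['contact_force'])
E
```

```text
clock: 3.0
position: [0.5125, -0.3278, 0.0967]
ee_rot: [0.0, 0.772, 0.635, 0.0]
contact_force: [-0.9, 0.7, 5.2]
width: 0.0194
0.01939442566415035 [-0.11862466  0.9514353   6.40005694]
```

View pics/wrist3.png

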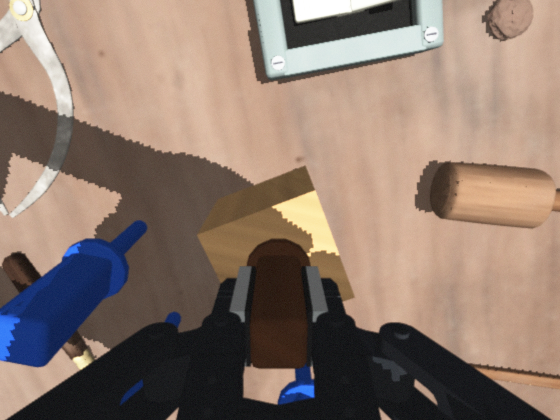

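```bash
python3 -m creep '[{"grip":10,"dx":0,"dy":0,"dz":15,"wx":0,"wy":0,"wz":0},{"grip":10,"dx":0,"dy":0,"dz":45,"wx":0,"wy":0,"wz":0},{"grip":10,"dx":0,"dy":0,"dz":85,"wx":0,"wy":0,"wz":0},{"grip":10,"dx":0,"dy":0,"dz":120,"wx":0,"wy":0,"wz":0},{"grip":10,"dx":0,"dy":0,"dz":120,"wx":0,"wy":0,"wz":0},{"grip":10,"dx":0,"dy":0,"dz":120,"wx":0,"wy":0,"wz":0}]'; python3 - <<'E'
from h import *
for n in ('scene','wrist','top'):
    p,D=capture(n); cv2.imwrite(f'pics/{n}4.png',p[:,:,::-1]); np.savez(f'{n}4.npz',p=p,d=D)
    if n=='scene': cv2.imwrite('pics/scene4z.png',cv2.resize(p[150:330,230:400,::-1],None,fx=3.3,fy=3.3,interpolation=cv2.INTER_CUBIC))
E
```

```text
clock: 3.8
position: [0.5122, -0.3277, 0.2161]
ee_rot: [-0.0, 0.772, 0.635, -0.0]
contact_force: [-0.0, -0.2, 0.0]
width: 0.0192
```

View pics/scene4z.png

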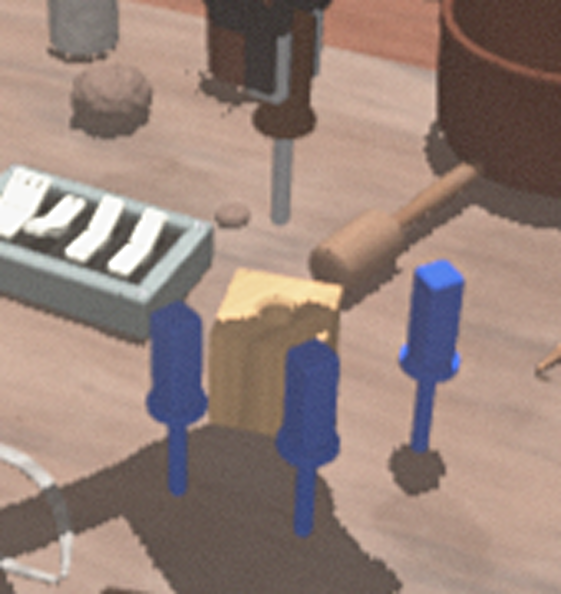

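View pics/wrist4.png

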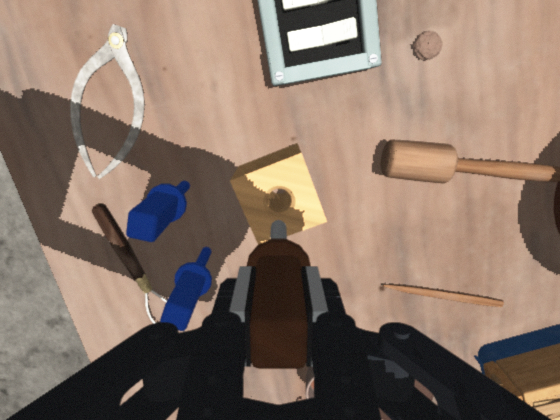

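The stylus is held upright out of the stand. Its tip is at about (315,217) in the scene view and (278,224) in the wrist view, and the stand hole is at (280,199) in the wrist view. I'll check the tip's position and measure the hole for the return.

```bash
python3 - <<'E'
from h import *
T=get_obs()['position']; t=np.array([T[0],T[1],T[2]-.0927])
for n in('scene','wrist'):print(n,proj(calibration(n),[t,t+[0,0,.06]]).round(1).tolist())
c=calibration('wrist');P=np.load('wrist4.npz');p,D=P['p'],P['d'];W=cloud(c,D)
# shank edges in wrist & scene
g=cv2.cvtColor(p,cv2.COLOR_RGB2HSV)
for v in(226,230,234): print(v,[(int(u),p[v,u].tolist()) for u in range(264,296,3)])
# stand rect from wrist
m=((W[...,2]>.054)&(W[...,2]<.072)&(np.hypot(W[...,0]-.511,W[...,1]+.33)<.06)).astype(np.uint8)
cs,_=cv2.findContours(m,cv2.RETR_EXTERNAL,cv2.CHAIN_APPROX_NONE);k=max(cs,key=cv2.contourArea)
print(cv2.minAreaRect((ray(c,k[:,0],.064)[:,:2]*1000).astype(np.float32)))
dk=(p.max(2)<110)&(np.hypot(*(ray(c,np.stack(np.mgrid[:420,:560][::-1],-1).reshape(-1,2),.064)[:,:2]-[.512,-.329]).T).reshape(420,560)<.02)
v,u=np.nonzero(dk);v0=v<218; print('hole',u[v0].min(),u[v0].max(),v[v0].min(),v[v0].max(), ray(c,[(280,199)],.064))
p2=np.load('scene4.npz')['p']
for v in(204,208,212,216,218,220): print(v,[(int(u),p2[v,u].tolist()) for u in range(308,324,2)])
cv2.imwrite('pics/w4z.png',cv2.resize(p[140:260,220:340,::-1],None,fx=5,fy=5,interpolation=cv2.INTER_NEAREST))
P=np.load('top4.npz')['p'];cv2.imwrite('pics/top4z.png',cv2.resize(P[150:300,190:430,::-1],None,fx=3.3,fy=3.3))
E
```

```text
scene [[314.4, 216.2], [315.5, 186.6]]
wrist [[276.9, 223.8], [276.2, 264.4]]
226 [(264, [128, 99, 66]), (267, [129, 101, 69]), (270, [115, 94, 69]), (273, [80, 82, 83]), (276, [86, 86, 86]), (279, [86, 84, 85]), (282, [80, 82, 83]), (285, [90, 82, 77]), (288, [131, 102, 66]), (291, [129, 101, 66]), (294, [135, 104, 72])]
230 [(264, [136, 104, 70]), (267, [129, 102, 67]), (270, [109, 91, 73]), (273, [84, 83, 84]), (276, [87, 87, 87]), (279, [83, 84, 83]), (282, [80, 80, 82]), (285, [84, 80, 78]), (288, [129, 99, 66]), (291, [128, 100, 67]), (294, [129, 98, 67])]
234 [(264, [136, 105, 70]), (267, [130, 103, 67]), (270, [105, 91, 73]), (273, [81, 84, 84]), (276, [88, 91, 90]), (279, [79, 82, 82]), (282, [80, 80, 83]), (285, [82, 80, 80]), (288, [135, 106, 74]), (291, [156, 125, 95]), (294, [187, 153, 133])]
((513.19189453125, -328.261474609375), (59.7989616394043, 61.337493896484375), 10.323697090148926)
hole 266 290 190 215 [[ 0.51434002 -0.32759073  0.064     ]]
204 [(308, [198, 171, 155]), (310, [195, 168, 153]), (312, [152, 135, 129]), (314, [124, 120, 119]), (316, [126, 121, 123])
[... 358 characters left out ...]
, 123, 125]), (316, [125, 121, 122]), (318, [184, 160, 147]), (320, [197, 170, 155]), (322, [195, 165, 150])]
216 [(308, [199, 171, 155]), (310, [201, 173, 158]), (312, [142, 134, 124]), (314, [123, 123, 123]), (316, [125, 122, 122]), (318, [187, 161, 148]), (320, [191, 162, 148]), (322, [194, 162, 148])]
218 [(308, [201, 174, 158]), (310, [201, 173, 157]), (312, [192, 167, 149]), (314, [168, 149, 142]), (316, [185, 162, 150]), (318, [203, 174, 158]), (320, [194, 165, 151]), (322, [190, 160, 146])]
220 [(308, [190, 165, 150]), (310, [185, 160, 148]), (312, [189, 164, 150]), (314, [193, 162, 148]), (316, [193, 164, 150]), (318, [191, 164, 150]), (320, [194, 165, 152]), (322, [194, 169, 150])]
```

View pics/w4z.png

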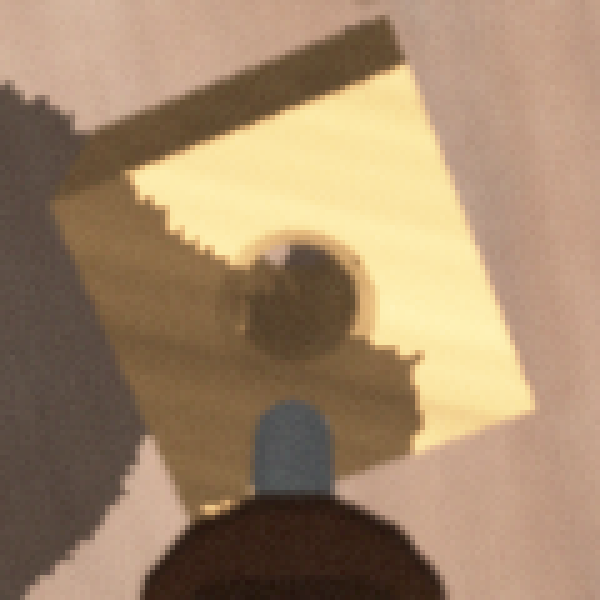

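The tip lies under the TCP to within 1–1.5 mm, at z = TCP − 93 mm. Next I'll move over the far half of the wide rocker.

```bash
python3 -m creep '[{"grip":10,"dx":12,"dy":34,"dz":0,"wx":0,"wy":0,"wz":0},{"grip":10,"dx":27,"dy":75,"dz":0,"wx":0,"wy":0,"wz":0},{"grip":10,"dx":43,"dy":120,"dz":0,"wx":0,"wy":0,"wz":0},{"grip":10,"dx":59,"dy":165,"dz":-15,"wx":0,"wy":0,"wz":0},{"grip":10,"dx":70,"dy":194,"dz":-35,"wx":0,"wy":0,"wz":0},{"grip":10,"dx":74,"dy":204,"dz":-50,"wx":0,"wy":0,"wz":0},{"grip":10,"dx":74,"dy":204,"dz":-50,"wx":0,"wy":0,"wz":0},{"grip":10,"dx":74,"dy":204,"dz":-50,"wx":0,"wy":0,"wz":0},{"grip":10,"dx":74,"dy":204,"dz":-50,"wx":0,"wy":0,"wz":0}]'; python3 - <<'E'
from h import *
for n in ('scene','wrist'):
    p,D=capture(n); np.savez(f'{n}5.npz',p=p,d=D); cv2.imwrite(f'pics/{n}5.png',p[:,:,::-1])
    if n=='scene': cv2.imwrite('pics/scene5z.png',cv2.resize(p[130:260,190:340,::-1],None,fx=4,fy=4,interpolation=cv2.INTER_CUBIC))
T=get_obs()['position']; t=np.array([T[0],T[1],T[2]-.0927])
for n in ('scene','wrist'): print(n,proj(calibration(n),[t,[.5853,-.1239,.038],[.5873,-.1219,.038]]).round(1).tolist())
E
```

```text
clock: 5.08
position: [0.5864, -0.1248, 0.1671]
ee_rot: [0.0, 0.773, 0.635, 0.0]
contact_force: [1.0, -0.0, -0.6]
width: 0.0192
scene [[238.1, 191.1], [238.7, 205.8], [238.3, 205.1]]
wrist [[276.5, 223.8], [275.1, 207.0], [277.2, 204.0]]
```

View pics/scene5z.png

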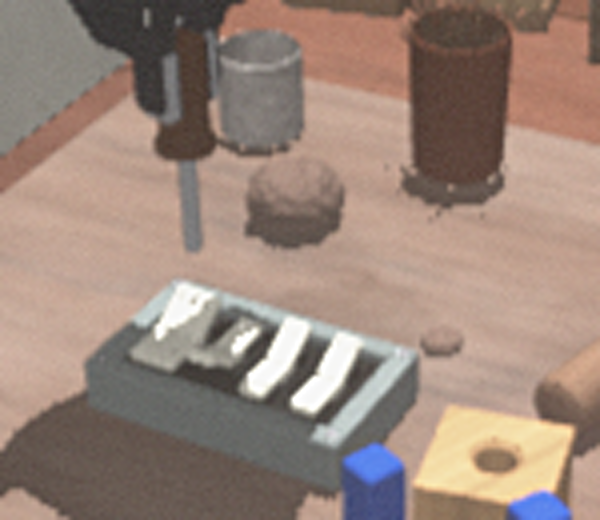

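View pics/wrist5.png

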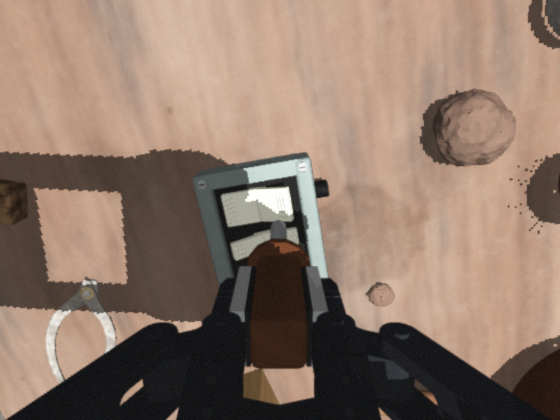

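The tip is over the far half of the wide rocker, whose corners in the wrist view are about (222,193), (290,187), (294,219) and (226,227). I'll locate the rocker in this view as well.

```bash
python3 - <<'E'
from h import *
c=calibration('wrist');Z=np.load('wrist5.npz');p,D=Z['p'],Z['d'];W=cloud(c,D)
cv2.imwrite('pics/w5z.png',cv2.resize(p[140:260,180:340,::-1],None,fx=5,fy=5,interpolation=cv2.INTER_NEAREST))
print(ray(c,[(222,194),(226,226)],.034).round(4),ray(c,[(289,187),(294,219)],.0425).round(4),ray(c,[(257,190),(261,222)],.031).round(4))
m=((W[...,2]>.02)&(W[...,2]<.05)).astype(np.uint8)
# outer housing corners: screws at far rim
print(ray(c,[(202,184),(302,167)],.03).round(4))
E
```

```text
[[ 0.5484 -0.1076  0.034 ]
 [ 0.5454 -0.1326  0.034 ]] [[ 0.5982 -0.1099  0.0425]
 [ 0.5974 -0.1343  0.0425]] [[ 0.5742 -0.1103  0.031 ]
 [ 0.5719 -0.1356  0.031 ]]
[[ 0.5348 -0.0981  0.03  ]
 [ 0.6102 -0.1     0.03  ]]
```

View pics/w5z.png

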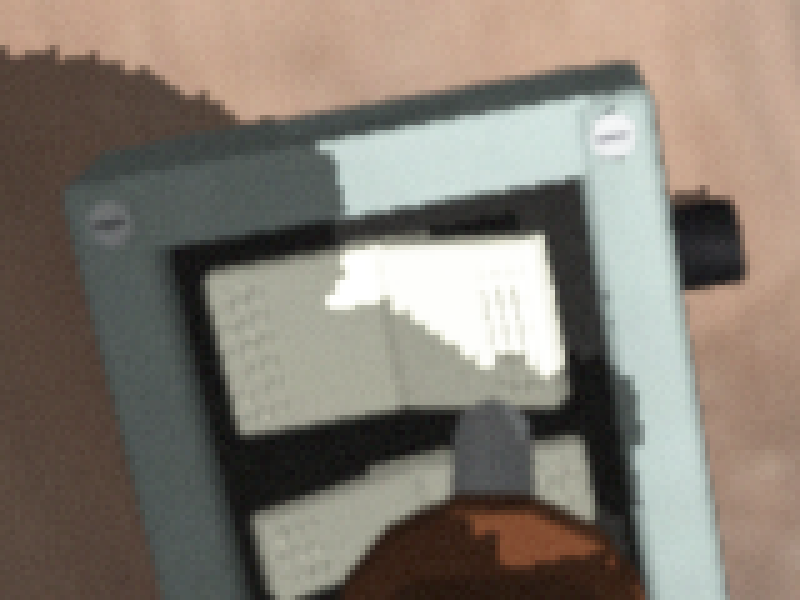

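The wrist view puts the spot at about (588,-123) and the top view at (585,-124), so the tip is well placed. I'll nudge y by 1.5 mm and press down.

```bash
python3 -m creep '[{"grip":10,"dx":0,"dy":1.5,"dz":-15,"wx":0,"wy":0,"wz":0},{"grip":10,"dx":0,"dy":1.5,"dz":-28,"wx":0,"wy":0,"wz":0},{"grip":10,"dx":0,"dy":1.5,"dz":-33,"wx":0,"wy":0,"wz":0},{"grip":10,"dx":0,"dy":1.5,"dz":-37,"wx":0,"wy":0,"wz":0},{"grip":10,"dx":0,"dy":1.5,"dz":-40,"wx":0,"wy":0,"wz":0},{"grip":10,"dx":0,"dy":1.5,"dz":-42,"wx":0,"wy":0,"wz":0},{"grip":10,"dx":0,"dy":1.5,"dz":-42,"wx":0,"wy":0,"wz":0},{"grip":10,"dx":0,"dy":1.5,"dz":-42,"wx":0,"wy":0,"wz":0}]'
```

```text
clock: 6.18
position: [0.5863, -0.1223, 0.1243]
ee_rot: [-0.0, 0.772, 0.635, -0.0]
contact_force: [-0.2, -0.8, 0.1]
width: 0.0191
```

```bash
python3 -m creep '[{"grip":10,"dx":0,"dy":0,"dz":-1,"wx":0,"wy":0,"wz":0},{"grip":10,"dx":0,"dy":0,"dz":-1,"wx":0,"wy":0,"wz":0},{"grip":10,"dx":0,"dy":0,"dz":-1,"wx":0,"wy":0,"wz":0}]';python3 -m creep '[{"grip":10,"dx":0,"dy":0,"dz":-1,"wx":0,"wy":0,"wz":0},{"grip":10,"dx":0,"dy":0,"dz":-1,"wx":0,"wy":0,"wz":0},{"grip":10,"dx":0,"dy":0,"dz":-1,"wx":0,"wy":0,"wz":0}]'; python3 - <<'E'
from h import *
for n in ('scene','wrist'):
    p,D=capture(n); np.savez(f'{n}6.npz',p=p,d=D); cv2.imwrite(f'pics/{n}6.png',p[:,:,::-1])
    a=p[130:260,190:340] if n=='scene' else p[140:260,180:340]
    cv2.imwrite(f'pics/{n}6z.png',cv2.resize(a[:,:,::-1],None,fx=4,fy=4,interpolation=cv2.INTER_CUBIC))
E
```

```text
clock: 6.55
position: [0.5865, -0.1223, 0.1236]
ee_rot: [0.0, 0.772, 0.635, 0.0]
contact_force: [-1.6, 0.1, 4.1]
width: 0.019
clock: 6.92
position: [0.5866, -0.1224, 0.1234]
ee_rot: [0.0, 0.772, 0.635, 0.0]
contact_force: [-3.4, 0.2, 11.8]
width: 0.019
```

View pics/scene6z.png

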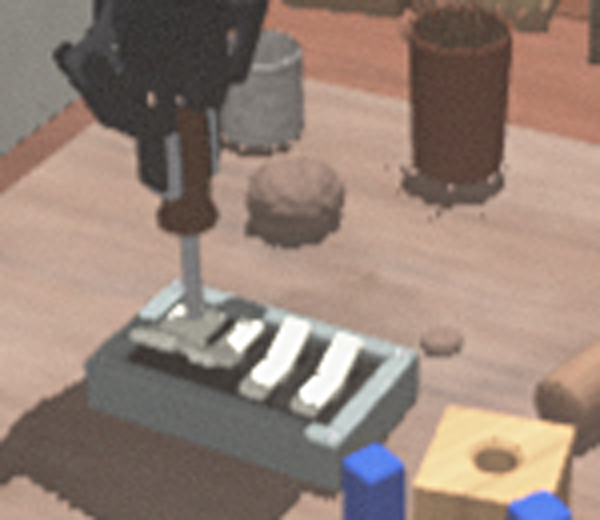

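View pics/wrist6z.png

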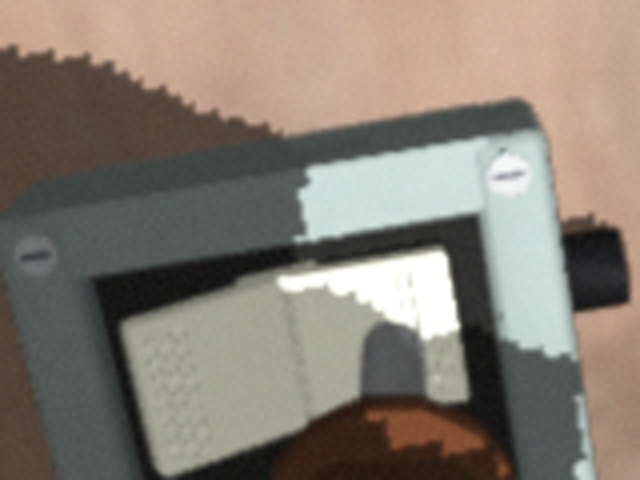

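The rocker is at its stop: the force rose to 12 N with the tip level at about 31 mm, the far half looks flat and the near half stands up. The slim rockers look unchanged. I'll lift and go back over the stand.

```bash
python3 -m creep '[{"grip":10,"dx":0,"dy":0,"dz":15,"wx":0,"wy":0,"wz":0},{"grip":10,"dx":0,"dy":0,"dz":50,"wx":0,"wy":0,"wz":0},{"grip":10,"dx":-5,"dy":-14,"dz":85,"wx":0,"wy":0,"wz":0},{"grip":10,"dx":-17,"dy":-48,"dz":94,"wx":0,"wy":0,"wz":0},{"grip":10,"dx":-34,"dy":-95,"dz":94,"wx":0,"wy":0,"wz":0},{"grip":10,"dx":-51,"dy":-142,"dz":94,"wx":0,"wy":0,"wz":0},{"grip":10,"dx":-66,"dy":-184,"dz":94,"wx":0,"wy":0,"wz":0},{"grip":10,"dx":-74,"dy":-205.5,"dz":94,"wx":0,"wy":0,"wz":0},{"grip":10,"dx":-74,"dy":-205.5,"dz":94,"wx":0,"wy":0,"wz":0},{"grip":10,"dx":-74,"dy":-205.5,"dz":94,"wx":0,"wy":0,"wz":0},{"grip":10,"dx":-74,"dy":-205.5,"dz":94,"wx":0,"wy":0,"wz":0}]'; python3 - <<'E'
from h import *
for n in ('scene','wrist','top'):
    p,D=capture(n); np.savez(f'{n}7.npz',p=p,d=D); cv2.imwrite(f'pics/{n}7.png',p[:,:,::-1])
    a=dict(scene=p[130:290,190:350],wrist=p[140:260,180:340],top=p[150:250,190:350])[n]
    cv2.imwrite(f'pics/{n}7z.png',cv2.resize(a[:,:,::-1],None,fx=3.7,fy=3.7,interpolation=cv2.INTER_CUBIC))
p,q=np.load('wrist4.npz')['p'],np.load('wrist7.npz')['p']
for n in ('wrist','scene'):
    a,b=[cv2.cvtColor(np.load(f'{n}{i}.npz')['p'],cv2.COLOR_RGB2GRAY)for i in(4,7)]
    s=np.s_[205:300,240:320] if n=='wrist' else np.s_[180:225,300:330]
    print(n,cv2.phaseCorrelate(a[s].astype(np.float32),b[s].astype(np.float32)))
E
```

```text
clock: 8.4
position: [0.5129, -0.3268, 0.2164]
ee_rot: [-0.0, 0.772, 0.636, 0.0]
contact_force: [0.3, 0.3, -0.4]
width: 0.0191
wrist ((-0.11149408575227682, -0.0730955001454987), 0.9640378301342328)
scene ((-0.30978862007996355, 0.41489280130955564), 0.9909702806119566)
```

View pics/scene7z.png

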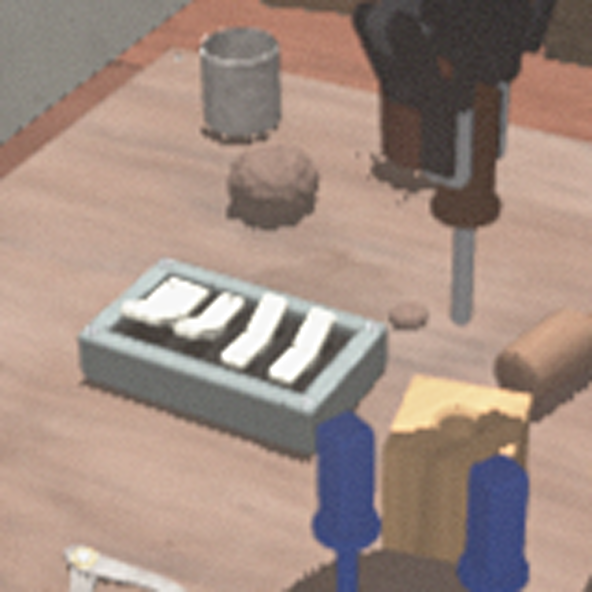

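View pics/wrist7z.png

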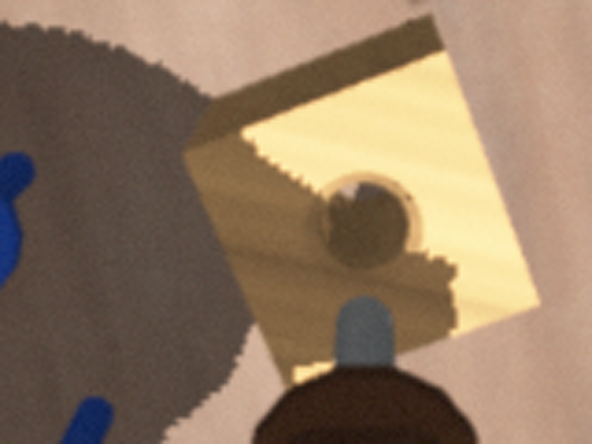

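View pics/top7z.png

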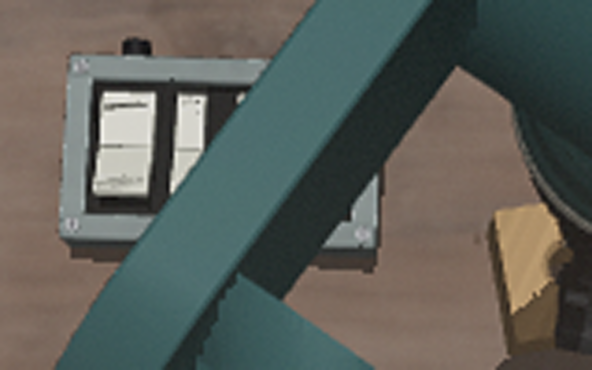

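The wide rocker now matches slim rocker a, far end down. Slim b and c still stand far end up, and the stylus hasn't slipped. Lowering it into the stand.

```bash
python3 -m creep '[{"grip":10,"dx":0,"dy":-1,"dz":-30,"wx":0,"wy":0,"wz":0},{"grip":10,"dx":0,"dy":-1,"dz":-52,"wx":0,"wy":0,"wz":0},{"grip":10,"dx":0,"dy":-1,"dz":-64,"wx":0,"wy":0,"wz":0},{"grip":10,"dx":0,"dy":-1,"dz":-74,"wx":0,"wy":0,"wz":0},{"grip":10,"dx":0,"dy":-1,"dz":-74,"wx":0,"wy":0,"wz":0}]' && python3 -m creep '[{"grip":10,"dx":0,"dy":0,"dz":-15,"wx":0,"wy":0,"wz":0},{"grip":10,"dx":0,"dy":0,"dz":-30,"wx":0,"wy":0,"wz":0},{"grip":10,"dx":0,"dy":0,"dz":-40,"wx":0,"wy":0,"wz":0},{"grip":10,"dx":0,"dy":0,"dz":-45,"wx":0,"wy":0,"wz":0},{"grip":10,"dx":0,"dy":0,"dz":-45,"wx":0,"wy":0,"wz":0},{"grip":10,"dx":0,"dy":0,"dz":-45,"wx":0,"wy":0,"wz":0}]'; python3 - <<'E'
from h import *
p,D=capture('scene'); cv2.imwrite(f'pics/scene8z.png',cv2.resize(p[150:290,250:390,::-1],None,fx=4,fy=4,interpolation=cv2.INTER_CUBIC))
E
```

```text
clock: 9.18
position: [0.5123, -0.3287, 0.1419]
ee_rot: [-0.0, 0.772, 0.635, -0.0]
contact_force: [0.5, 0.5, -0.3]
width: 0.0194
clock: 9.93
position: [0.5125, -0.3288, 0.0974]
ee_rot: [0.0, 0.772, 0.635, 0.0]
contact_force: [-0.8, 0.2, -0.6]
width: 0.0197
```

View pics/scene8z.png

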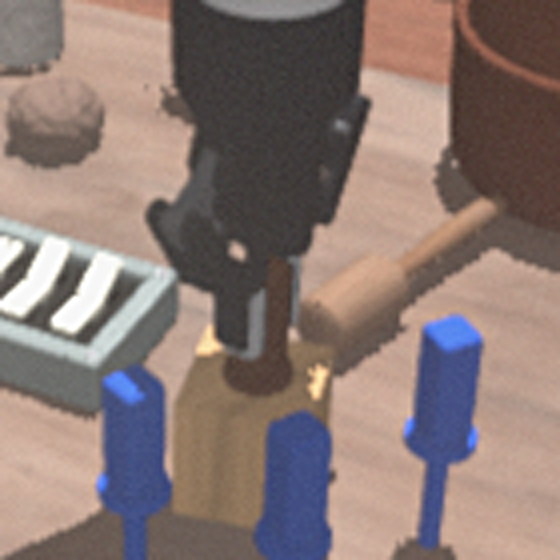

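The collar is just above the stand top with no side force. I'll lower another millimetre and release.

```bash
python3 -m creep '[{"grip":10,"dx":0,"dy":0,"dz":-1,"wx":0,"wy":0,"wz":0},{"grip":10,"dx":0,"dy":0,"dz":-1,"wx":0,"wy":0,"wz":0},{"grip":40,"dx":0,"dy":0,"dz":-1,"wx":0,"wy":0,"wz":0},{"grip":65,"dx":0,"dy":0,"dz":-1,"wx":0,"wy":0,"wz":0},{"grip":65,"dx":0,"dy":0,"dz":-1,"wx":0,"wy":0,"wz":0},{"grip":65,"dx":0,"dy":0,"dz":-1,"wx":0,"wy":0,"wz":0},{"grip":65,"dx":0,"dy":0,"dz":-1,"wx":0,"wy":0,"wz":0},{"grip":65,"dx":0,"dy":0,"dz":-1,"wx":0,"wy":0,"wz":0}]'; python3 - <<'E'
from h import *
p,D=capture('wrist'); cv2.imwrite(f'pics/wrist9.png',p[:,:,::-1])
E
```

```text
clock: 10.98
position: [0.5124, -0.3288, 0.0963]
ee_rot: [0.0, 0.772, 0.635, 0.0]
contact_force: [0.1, 0.3, -0.2]
width: 0.0554
```

View pics/wrist9.png

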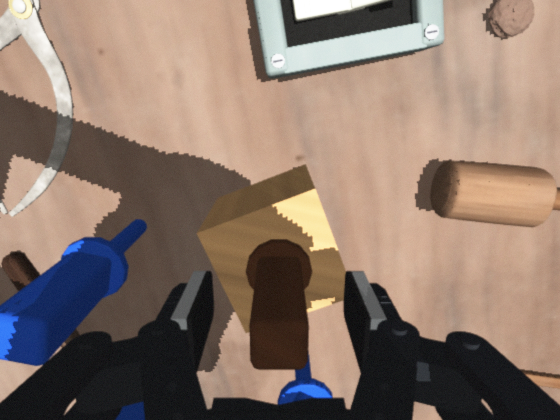

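The handle is free between the open pads and stands as it did at the start. I'll retreat upward and back towards the start pose so the top camera has a clear view.

```bash
python3 -m creep '[{"grip":65,"dx":0,"dy":0,"dz":20,"wx":0,"wy":0,"wz":0},{"grip":65,"dx":0,"dy":0,"dz":60,"wx":0,"wy":0,"wz":0},{"grip":65,"dx":0,"dy":0,"dz":110,"wx":0,"wy":0,"wz":0},{"grip":65,"dx":0,"dy":0,"dz":150,"wx":0,"wy":0,"wz":0},{"grip":65,"dx":-37,"dy":-47,"dz":150,"wx":0,"wy":0,"wz":0},{"grip":65,"dx":-75,"dy":-94,"dz":150,"wx":0,"wy":0,"wz":-0.15},{"grip":65,"dx":-112,"dy":-141,"dz":150,"wx":0,"wy":0,"wz":-0.31},{"grip":65,"dx":-150,"dy":-188,"dz":150,"wx":0,"wy":0,"wz":-0.47},{"grip":65,"dx":-187,"dy":-235,"dz":150,"wx":0,"wy":0,"wz":-0.62},{"grip":65,"dx":-224,"dy":-281,"dz":150,"wx":0,"wy":0,"wz":-0.8},{"grip":65,"dx":-224,"dy":-281,"dz":150,"wx":0,"wy":0,"wz":-0.9},{"grip":65,"dx":-224,"dy":-281,"dz":150,"wx":0,"wy":0,"wz":-0.9},{"grip":65,"dx":-224,"dy":-281,"dz":150,"wx":0,"wy":0,"wz":-0.9}]'; python3 - <<'E'
from h import *
for n in ('scene','top'):
    p,D=capture(n); np.savez(f'{n}10.npz',p=p,d=D)
    a=p[180:330,190:390] if n=='scene' else p[150:300,190:430]
    cv2.imwrite(f'pics/{n}10z.png',cv2.resize(a[:,:,::-1],None,fx=3.3,fy=3.3,interpolation=cv2.INTER_CUBIC))
c=calibration('top');W=cloud(c,D)
m=((W[...,2]>.118)&(W[...,2]<.14)).astype(np.uint8); m[:,:325]=0;m[:190]=0;m[260:]=0;m[:,370:]=0
print(W[m>0].mean(0),m.sum())
# rocker heights far/near, before & after, at the four places
W0=cloud(c,np.load('top0.npz')['d'])
bx=np.array([.9998,-.0193,0]);by=np.array([.0193,.9998,0])
for y in(45,15,-15,-45):
    for x in(-16,16):
        u=proj(c,np.array([.569,-.1686,.034])+by*y/1e3+bx*x/1e3)[0].round().astype(int); s=np.s_[u[1]-2:u[1]+3,u[0]-1:u[0]+2]
        print(y,x,*(np.median(w[s][...,2]).round(4) for w in(W0,W)))
E
```

```text
clock: 12.65
position: [0.2888, -0.6094, 0.2472]
ee_rot: [0.0, 0.971, 0.238, 0.0]
contact_force: [0.1, 0.6, 0.2]
width: 0.0555
[ 0.51119585 -0.33099096  0.124642  ] 169
45 -16 0.032 0.0416
45 16 0.0391 0.0317
15 -16 0.0413 0.0409
15 16 0.0313 0.0309
-15 -16 0.0324 0.0322
-15 16 0.0384 0.0394
-45 -16 0.0312 0.0312
-45 16 0.0378 0.0383
```

View pics/scene10z.png

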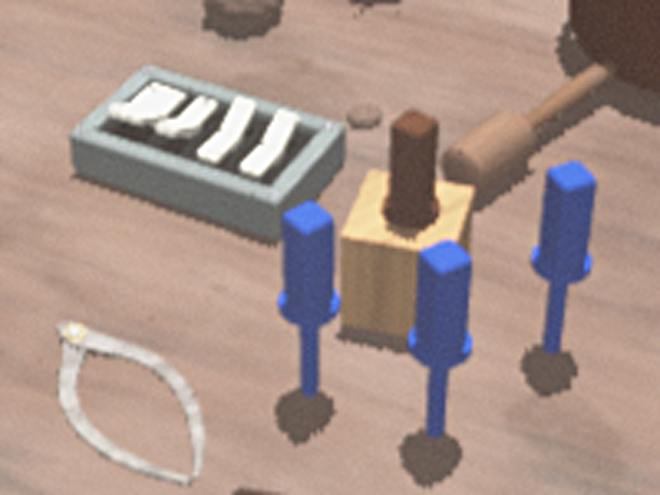

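View pics/top10z.png

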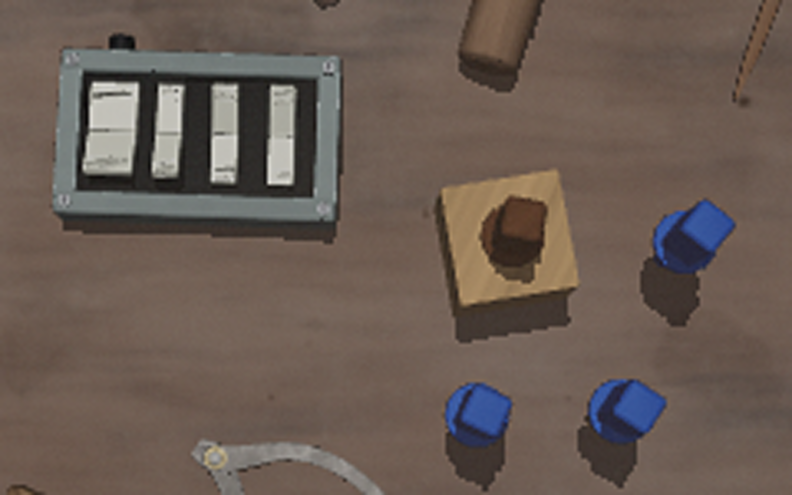

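Both views show the stylus upright in its stand with its top at z = 0.1246 m. The wide rocker is flipped, with its far spot 39→31.7 mm and near side 32→41.6 mm. The slim rockers are unchanged to within about 1 mm.

```bash
python3 -c "
from workcell import *
print(finish_job())"
```

```text
the job is handed in; nothing more can be done
None
```

The wide rocker is flipped far end down and the stylus is back upright in its stand. I handed the job in at about 12.8 s of the 40 s allowed.

- **What I did:** I gripped the dark wooden stylus and lifted it from its stand. I pressed the far half of the wide rocker until it met its stop, where the force rose to about 12 N with the tip near 31 mm. Then I lowered the stylus into the stand, released it and moved the arm clear.
- **Wide rocker:** by camera depth the pressed spot went from 39 to 31.7 mm and the near half rose from 32 to 41.6 mm. That matches slim rocker a, which was far end down from the start.
- **Slim rockers:** all three read within about 1 mm of their starting heights.
- **Stylus:** its top is at z = 0.1246 m, against 0.1245 m at the start, and about 1 mm to the side of where it began, within the hole's slack. The blue look-alikes look undisturbed.
- **Disagreements:** the top and wrist cameras differed by 2–3 mm in position, so I aimed between them for the stylus and the rocker. One early move was refused because its rows left out some fields; nothing moved.

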